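Shut the range's gas cock in the kitchen's gas box

ROBOT

A 7-joint arm with a two-finger parallel gripper is mounted at the origin on the work surface. World frame = base frame: x ahead of the robot, y to its left, z up, the work surface at z = 0. Lengths are in mm, angles in degrees, forces in N, time in s.
With the tool pointing down it reaches from about 400 to 875 mm from the base axis. Payload 19.3 kg.
Tool frame: the origin (TCP) lies at the very end of the fingers, on their centre line; the grasp point (between the pads) lies env.grip_depth behind it (env.grip_depth is the distance from the TCP to the grasp point, in mm); x points along the fingers, y is the direction in which the jaws open and shut, and the axes are right-handed (so a half turn about x gives the same grasp; the last joint's range is limited). The gripper opens to 85 mm and grips with 20 to 120 N. Pads are 22 mm wide; open, the fingers measure 114 mm over their backs; the gripper's body (76 mm by 85 mm) begins 54 mm behind the grasp point. The pads swing forward as they close: fully open they stand 13 mm farther back than shut.
Start: joints at [-71.918, 29.874, -2.08, 91.645, 1.215, 58.505, -6.463], TCP at [235.205, 579.045, 231.291] pointing down, gripper open.
Joint ranges: [-166.77, 166.77], [-17.47, 122.26], [-85.68, 81.53], [9.62, 139.38], [-72.42, 252.41], [9.2, 110.78], [-144.41, 144.41]. Speed limits (degrees/s): [108.29, 108.29, 136.94, 136.94, 172.46, 172.46, 172.46].

INTERFACE

Orientations are given as [roll, pitch, yaw] about the fixed x, y, z axes, in that order (R = Rz(yaw) Ry(pitch) Rx(roll)).
In Python, from plant import monitor, viewer, workorder, env gives the robot as it stands. The module is installed in compiled form; this text tells all that it offers.
- The arm moves only by the shell command python3 -m pendant 'ROWS' [OPENING]. ROWS is a JSON object of lists of equal length, an entry for each row: "dp": the shift along the tool's x, y, z in m, a list of three; "delta_rot": the turn, a rotation vector about the tool's x, y, z in rad, a list of three. In form: {"dp": [[tx, ty, tz], ...], "delta_rot": [[wx, wy, wz], ...]}. A call has 1 to 12 rows; each row is the pose to reach, as a shift and turn from the pose commanded when the call began, along the tool's axes at that moment; what a row does not reach only later rows make up. A row lasts 1/12 s, in which the tool goes at most 41.7 mm and 7.16 degrees, less where a joint would pass 70% of its speed; a pose out of reach is approached as far as the arm can. A call with a gripper value outside its range is refused whole. OPENING is the closure in counts, from 0 (fully open) to 255 (shut), set as the call begins (- or left out, the last holds). The fingers move at their own pace and stop on an object; the grip force is fixed at half the most. Time passes only in rows, so rows that repeat a pose let the fingers close. It gives the time, the measured TCP pose, the force and the opening at its end, in the units of the state.
- monitor.get_state(): the state, without advancing time (a new reading comes with each control period).
- viewer.snapshot(name): name is "scene" or "top"; returns a dict with "color" (400x640x3 uint8, red, green, blue), "depth" (400x640 float32, mm along the optical axis (not along the pixel's ray), 0 where there is no reading), "camera_matrix" (3x3 intrinsics, pixels), "xyz" and "attitude" of the camera in the world. Camera axes: x right, y down, z forward; pixel columns grow to the right and rows downward; lengths in mm; the calibration is good to about 2 mm. A picture is of the moment at which its call begins.
- workorder.close_job(): hands the job in, once; it reports no verdict.
Trained networks look in a picture, given as the dict that the camera call returned (one of the last four; its "shot" number tells which), for a name from the list of things; names that differ only in an ending like _2 or _b are one class to them, and where a whole thing is asked for, a point or a joint stands for the part that bears it (a point fixed in the world has none). Each returns a list of dicts, best first, with "score" (0 to 1); they miss things now and then, are a little off and sometimes report something else, mostly with a low value. They report only what shows in the picture. A call takes as long as a camera call.
- viewer.recognise(picture, target): "bbox" ([left, top, right, bottom] in pixels, round what is visible of it).
- viewer.masks_of(picture, target): "pixels" (400x640 bool, what is visible of it) and "bbox" ([left, top, right, bottom] in pixels, round what is visible of it).
The state is a dict: "time": time; "q": joint angles; "joint_velocities": joint speeds; "joint_efforts": joint torques, N m; "tcp_pos": TCP position; "orientation": TCP orientation; "contact_force": force on the tool from outside, world axes, zero at the start; "moment": the same for the moment, N m; "width": finger opening in mm.
Only numpy, scipy, OpenCV 4.12 (cv2) and the standard library are available. Lean on these libraries where they do the work, as an engineer would, in place of code of your own. Each camera call takes 0.05 s, during which the arm holds its last target.

TASK

Shut off the gas to the range: push the loose cover of the gas box along its runners by its black bar, all the way over to the other bay, so that the red valve handle comes into view, then push the red handle clockwise (seen from above) across its pipe until it is fully shut. Only push: do not lift the cover out of its guides or tip it. Leave the black valve handle and the things standing around as they are, and finish with the hand clear.

Things in the scene. Friction and masses are not known exactly. Their poses are not given: they have to be found in the camera images.
- gas_box: Grey box fixed to the table, 198 (its x) by 376 (its y) mm, open on top. Origin: centre of its underside. Two bays, centred at y +90 and -90 mm, each 150 (x) by 170 (y) mm inside, 10 mm divider between. Its long walls are runners 80 mm high; guide ridges beside them and end stops (inner faces at y +180, -180 mm) are 90 mm high. Pipe stubs 39 mm high reach 145 mm from its centre along x
- plain_bay (a point): Centre of the bay with the black handle, at runner height (80 mm). In both bays a yellow pipe along x crosses the floor, its top 37 mm above the table; brass valve bodies rise to 50 mm
- marked_bay (a point): Centre of the bay with the red handle, at runner height (80 mm)
- cover: Loose aluminium plate 175 (x) by 168 (y) by 4 mm, about 0.45 kg, on the runners over the red handle's bay; slides along the box's y between the ridges to the stop over the other bay, about 180 mm. Origin: centre of its underside. Across its middle stands a black bar 80 mm long (x), 12 mm thick (y), its top 28 mm above the plate's underside (108 mm above the table)
- marked_valve: Brass valve body with the RED handle, fixed in one of the two bays (which one varies). Origin on the handle's vertical pivot, at table height; it lies 25 mm toward the box's +x from the centre of its bay. Axes as the box's
- plain_valve: The same valve with the BLACK handle, in the other bay; not to be moved. Origin on its pivot at table height
- marked_handle (a joint): Turn of the red handle (rad): 0 fully open, pointing along the box's -x (in line with the pipe); grows clockwise seen from above; 1.57 fully shut at its stop, pointing along the box's +y. Starts between 0 and 0.3. Moves with some friction (about 0.12 N m) and stays where it is left
- marked_grip (a point): Point on the axis of the red handle's round grip, 55 mm from the pivot, 60 mm above the table. The grip is 18 mm thick, with round ends, reaching from 18 to 74 mm from the pivot
- plain_grip (a point): The same point on the black handle
- tumbler: Steel tumbler, 66 mm across, 150 mm tall; bystander. Origin: centre of its underside
- plate: White plate, 150 mm across, 18 mm high; bystander. Origin: centre of its underside
- spice_jar: Amber jar with green cap, 48 mm across, 90 mm tall; bystander. Origin: centre of its underside

How it is judged:
By the outcome, as a careful person would: the job done as asked, in the order asked, and still so for the second after the job is handed in, with the robot touching nothing.
It also fails if it takes over 48 s, if anything falls off the work surface, if the arm or the gripper's body presses on something with over 40 N, if the wrist force passes 120 N, or if a joint passes its speed limit or range.

## Working session

There is one attempt and no reset: what is moved stays moved. The work goes in short steps, Python scripts to look and compute and a shell command to move; the robot and the scene stay as the last step left them, time stands still between calls to the robot, and variables do not carry over. Pictures are saved under pics/ and viewed, and the job is handed in when it is done.

```bash
mkdir -p pics; cat > h.py <<'E'
import numpy as np,cv2
from scipy.spatial.transform import Rotation as R
from plant import monitor, viewer, workorder, env
def save(p,n): cv2.imwrite(f'pics/{n}.png',p['color'][:,:,::-1])
def cloud(p):
    d=p['depth'];K=np.array(p['camera_matrix']);v,u=np.mgrid[:400,:640]
    c=np.stack([(u-K[0,2])*d/K[0,0],(v-K[1,2])*d/K[1,1],d],-1)
    r=R.from_euler('xyz',p['attitude'],degrees=True).as_matrix()
    w=c@r.T+np.array(p['xyz']); w[d<=0]=np.nan
    return w
E
python3 - <<'E'
from h import *
print(env.grip_depth, monitor.get_state())
for n in ['scene','top']:
    p=viewer.snapshot(n);save(p,n+'0');w=cloud(p)
    print(n,p['xyz'],p['attitude'],p['camera_matrix'])
    for t in ['gas_box','cover','marked_valve','plain_valve','tumbler','plate','spice_jar']:
        for m in viewer.masks_of(p,t)[:2]:
            q=w[m['pixels']];print(t,round(m['score'],2),m['bbox'],np.nanmedian(q,0).round(),np.nanpercentile(q,2,0).round(),np.nanpercentile(q,98,0).round())
E
```

```text
18.700000000000003 {'time': 0.0, 'q': array([-71.91730855,  29.90751133,  -2.07959271,  91.67109727,
         1.2151779 ,  58.50602336,  -6.4624123 ]), 'joint_velocities': array([ 0.05203859, -0.13863914, -0.00902798,  0.04028938, -0.05941518,
        0.05048713,  0.08295074]), 'joint_efforts': array([-2.29561272e-03, -9.27076650e+01,  1.97853372e+00, -3.69932449e+01,
        1.77479710e-02,  8.02509516e-03,  2.41154936e-05]), 'tcp_pos': array([235.12149881, 578.74286971, 230.76076465]), 'orientation': array([ -84.68739255,   89.93742905, -106.79362236]), 'contact_force': array([ 0.54189732,  0.33272013, -0.49974491]), 'moment': array([-0.03794763,  0.01489395,  0.00786847]), 'width': 85.584516054905}
scene [1086.33665813 -216.92783927  989.09391021] [-145.50093683    0.83762672   65.65192244] [[396.23048883   0.         316.99485164]
 [  0.         396.23048883 196.48424888]
 [  0.           0.           1.        ]]
gas_box 0.6 [205.3, 164.6, 361.2, 286.7] [ 544. -136.   46.] [ 432. -260.    3.] [659. 105.  92.]
gas_box 0.3 [167.5, 224.5, 190.7, 249.2] [ 471. -352.   68.] [ 440. -3
[... 921 characters left out ...]
.]
cover 0.18 [285.4, 138.4, 444.9, 248.9] [ 522. -145.   37.] [ 397. -256.    0.] [650. 111.  93.]
marked_valve 0.4 [388.2, 171.2, 404.2, 203.8] [ 537. -158.   62.] [ 482. -178.   29.] [ 568. -144.   71.]
plain_valve 0.6 [387.2, 173.1, 405.1, 205.7] [ 537. -158.   61.] [ 482. -179.    8.] [ 568. -143.   71.]
tumbler 0.57 [166.1, 220.3, 209.3, 248.6] [396. 350. 147.] [368. 333.  12.] [426. 391. 154.]
tumbler 0.17 [458.0, 202.9, 486.3, 226.2] [ 453. -341.   87.] [ 433. -368.   11.] [ 477. -327.   94.]
plate 0.64 [153.8, 141.0, 208.3, 192.7] [591. 411.  11.] [523. 342.   1.] [656. 475.  21.]
spice_jar 0.83 [460.2, 203.7, 485.1, 228.0] [ 454. -342.   86.] [ 433. -377.   -0.] [ 483. -327.   94.]
```

View pics/scene0.png

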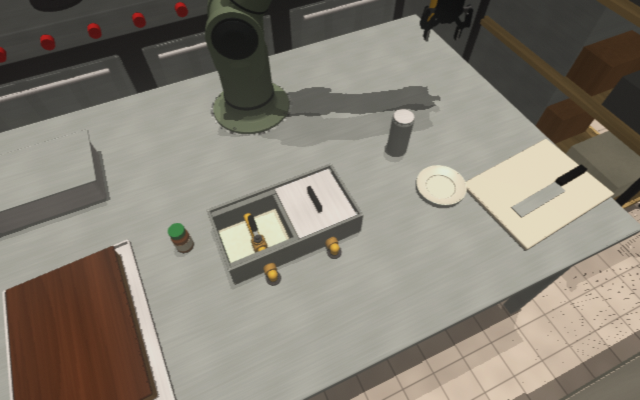

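View pics/top0.png

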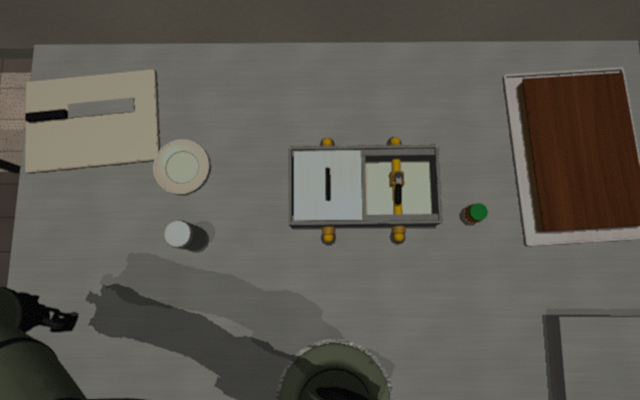

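```bash
python3 - <<'E'
from h import *
for n in ['top','scene']:
    p=viewer.snapshot(n);w=cloud(p)
    x,y,z=w[...,0],w[...,1],w[...,2]
    roi=(x>380)&(x<680)&(y>-300)&(y<150)
    bar=roi&(z>98)&(z<116)
    r=cv2.minAreaRect(w[bar][:,:2].astype(np.float32));print(n,'bar',r,bar.sum(),w[bar].mean(0))
    pl=roi&(z>80)&(z<87)&(y>-85)
    for nm,m in [('plate+',pl),('ridge',roi&(z>86)&(z<96)),('all>60',roi&(z>75)&(z<96))]:
        r=cv2.minAreaRect(w[m][:,:2].astype(np.float32));print(nm,r,m.sum())
    m=viewer.masks_of(p,'cover')[0]
    q=w[m['pixels']&(z>78)&(z<88)];print('cover',cv2.minAreaRect(q[:,:2].astype(np.float32)))
    c=p['color'].astype(int)
    dark=roi&(c.sum(2)<150)&(z>45)&(y<-90)&(z<76)
    print('black',dark.sum(),cv2.minAreaRect(w[dark][:,:2].astype(np.float32)),w[dark].mean(0))
    s=cv2.resize(p['color'][120:270,190:460],None,fx=2.9,fy=2.9,interpolation=cv2.INTER_CUBIC);cv2.imwrite(f'pics/{n}z.png',s[:,:,::-1])
E
```

```text
top bar ((524.0374145507812, 17.952266693115234), (9.817662239074707, 78.43539428710938), 89.84317779541016) 158 [524.55364517  17.9317611  107.57436161]
plate+ ((525.249755859375, 15.582893371582031), (198.61660766601562, 199.03778076171875), 0.7077698707580566) 4156
ridge ((526.160400390625, -72.80714416503906), (198.7769775390625, 375.4865417480469), 0.649600088596344) 2458
all>60 ((526.1256103515625, -72.90211486816406), (199.0091094970703, 376.1518859863281), 0.5745391249656677) 7552
cover ((525.3524780273438, 16.99150848388672), (176.0133056640625, 167.1294403076172), 0.4077827036380768)
black 579 ((515.4203491210938, -171.97085571289062), (176.4541778564453, 163.0203094482422), 0.2676152288913727) [ 533.72073555 -189.76992712   62.04989461]
scene bar ((524.32421875, 13.23299789428711), (83.4183349609375, 13.523752212524414), 1.0639050006866455) 128 [528.00440623  12.01204748 106.9191527 ]
plate+ ((525.1375122070312, 12.659439086914062), (200.5281982421875, 195.680908203125), 0.38960427045822144) 3209
ridge ((526.1417846679688, -76.4869384765625), (200.8245086669922, 376.0584716796875), 0.8725315928459167) 1671
all>60 ((526.3084716796875, -76.61280822753906), (201.51673889160156, 375.8131408691406), 0.727834165096283) 5724
cover ((524.105224609375, 12.764427185058594), (170.67422485351562, 183.88314819335938), 89.72454071044922)
black 13 ((506.33831787109375, -163.33792114257812), (8.411402702331543, 33.48201370239258), 86.73284912109375) [ 508.43510909 -165.61428815   69.65338977]
```

```bash
cat >> h.py <<'E'
def rows(target,rot=None):
    s=monitor.get_state();A=R.from_euler('xyz',s['orientation'],degrees=True)
    print('t',s['time'],'tcp',s['tcp_pos'].round(1),'F',s['contact_force'].round(1),'w',s['width'].round(1))
    print('axes(cols)\n',A.as_matrix().round(3))
    print('dp',(A.inv().apply(np.array(target)-s['tcp_pos'])/1000).round(4))
    if rot is not None: print('rot',(A.inv()*R.from_matrix(rot)).as_rotvec().round(4))
E
python3 - <<'E'
from h import *
# jaw along world x-ish (box yaw .6): tool x=-z, y=+-x
for s in (1,-1):
    y=np.array([np.cos(.0105),np.sin(.0105),0])*s;x=np.array([0,0,-1.])
    rows([525,60,200],np.c_[x,y,np.cross(x,y)])
E
```

```text
Traceback (most recent call last):
  File "h.py", line 13, in rows
    print('t',s['time'],'tcp',s['tcp_pos'].round(1),'F',s['contact_force'].round(1),'w',s['width'].round(1))
                                                                                        ^^^^^^^^^^^^^^^^
AttributeError: 'float' object has no attribute 'round'
```

```bash
sed -i "s/s\['width'\].round(1)/round(s['width'],1)/" h.py
python3 - <<'E'
from h import *
for s in (1,-1):
    y=np.array([np.cos(.0105),np.sin(.0105),0])*s;x=np.array([0,0,-1.])
    rows([525,60,200],np.c_[x,y,np.cross(x,y)])
E
```

```text
t 1.0 tcp [235.2 579.  231.3] F [-1.  -0.8  0.8] w 85.1
axes(cols)
 [[ 0.     0.376  0.926]
 [-0.     0.926 -0.376]
 [-1.    -0.     0.   ]]
dp [ 0.0313 -0.3718  0.4638]
rot [1.1744 0.     0.    ]
t 1.0 tcp [235.2 579.  231.3] F [-1.  -0.8  0.8] w 85.1
axes(cols)
 [[ 0.     0.376  0.926]
 [-0.     0.926 -0.376]
 [-1.    -0.     0.   ]]
dp [ 0.0313 -0.3718  0.4638]
rot [-1.9672 -0.      0.    ]
```

```bash
python3 -m pendant '{"dp":[[0,-0.372,0.464],[0,-0.372,0.464],[0,-0.372,0.464],[0,-0.372,0.464],[0,-0.372,0.464],[0,-0.372,0.464],[0,-0.372,0.464],[0,-0.372,0.464],[0,-0.372,0.464],[0,-0.372,0.464],[0,-0.372,0.464],[0,-0.372,0.464]],"delta_rot":[[1.174,0,0],[1.174,0,0],[1.174,0,0],[1.174,0,0],[1.174,0,0],[1.174,0,0],[1.174,0,0],[1.174,0,0],[1.174,0,0],[1.174,0,0],[1.174,0,0],[1.174,0,0]]}' 255
python3 - <<'E'
from h import *
x=np.array([0,0,-1.]);y=np.array([1,.0105,0])
rows([525,55,140],np.c_[x,y,np.cross(x,y)])
E
```

```text
time: 2.0
tcp_pos: [479.5, 140.7, 231.6]
orientation: [120.7, 90.0, 31.3]
contact_force: [1.5, 1.0, -0.4]
width: 0.2
t 2.0 tcp [479.5 140.7 231.6] F [ 1.5  1.  -0.4] w 0.2
axes(cols)
 [[ 0.001  1.     0.011]
 [ 0.     0.011 -1.   ]
 [-1.     0.001 -0.   ]]
dp [0.0916 0.0445 0.0862]
rot [ 0.0005 -0.0003 -0.0005]
```

```bash
python3 -m pendant '{"dp":[[0.03,0.03,0.04],[0.06,0.045,0.08],[0.09,0.045,0.086],[0.12,0.045,0.086],[0.138,0.045,0.086],[0.138,0.045,0.086],[0.138,0.045,0.086]],"delta_rot":[[0,0,0],[0,0,0],[0,0,0],[0,0,0],[0,0,0],[0,0,0],[0,0,0]]}'
python3 - <<'E'
from h import *
p=viewer.snapshot('scene')
cv2.imwrite('pics/s1.png',cv2.resize(p['color'][100:300,180:420],None,fx=3,fy=3)[:,:,::-1])
rows([525,35,92])
E
```

```text
time: 2.58
tcp_pos: [524.7, 56.8, 93.2]
orientation: [-74.1, 89.9, -163.5]
contact_force: [0.6, 0.3, 0.8]
width: -0.2
t 2.6333 tcp [525.4  57.2  94.3] F [0.4 0.8 0.5] w -0.2
axes(cols)
 [[ 0.001  1.     0.011]
 [ 0.     0.011 -1.   ]
 [-1.     0.001 -0.   ]]
dp [ 0.0023 -0.0006  0.0222]
```

View pics/s1.png

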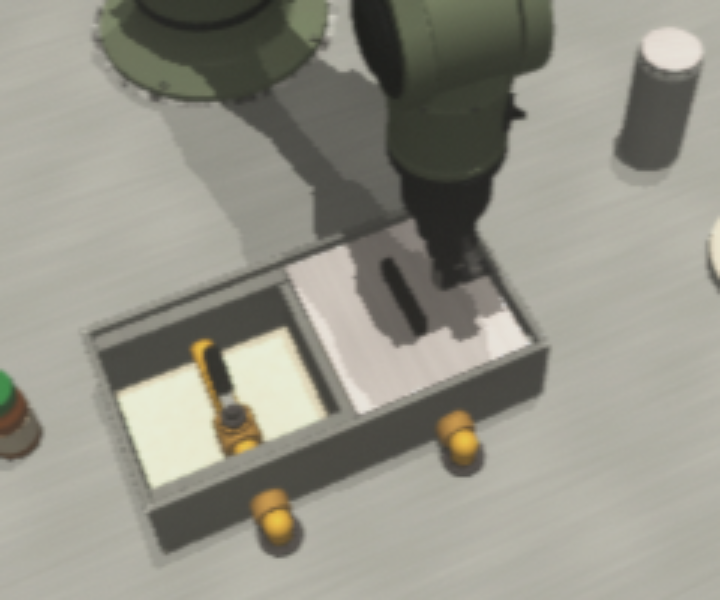

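```bash
python3 -m pendant '{"dp":[[0.001,0,0.012],[0.001,0,0.02],[0.001,0,0.03],[0.001,0,0.045],[0.001,0,0.06],[0.001,0,0.075],[0.001,0,0.09],[0.001,0,0.105],[0.001,0,0.12],[0.001,0,0.135],[0.001,0,0.15],[0.001,0,0.16]],"delta_rot":[[0,0,0],[0,0,0],[0,0,0],[0,0,0],[0,0,0],[0,0,0],[0,0,0],[0,0,0],[0,0,0],[0,0,0],[0,0,0],[0,0,0]]}'
python3 - <<'E'
from h import *
p=viewer.snapshot('scene')
cv2.imwrite('pics/s2.png',cv2.resize(p['color'][100:300,180:420],None,fx=3,fy=3)[:,:,::-1])
rows([524,-146,92])
E
```

```text
time: 3.63
tcp_pos: [526.7, -105.1, 93.2]
orientation: [76.7, 89.9, -12.7]
contact_force: [-0.3, 1.9, 1.2]
width: -0.1
t 3.6833 tcp [ 526.6 -106.7   93.1] F [-0.9 -3.6  0.5] w 0.2
axes(cols)
 [[ 0.001  1.     0.008]
 [-0.001  0.008 -1.   ]
 [-1.     0.001  0.001]]
dp [ 0.0012 -0.0029  0.0393]
```

View pics/s2.png

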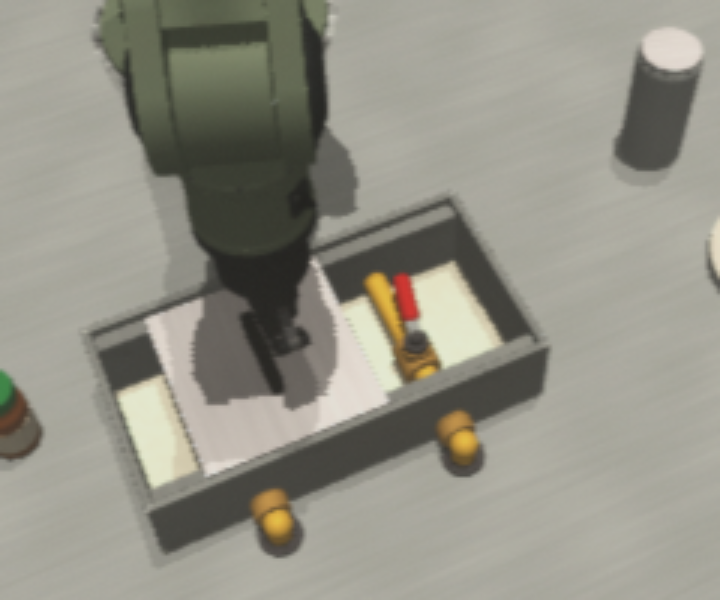

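```bash
python3 -m pendant '{"dp":[[0,0,0.008],[0,0,0.018],[0,0,0.026],[0,0,0.031],[0,0,0.034],[0,0,0.036],[0,0,0.038],[0,0,0.039],[0,0,0.039]],"delta_rot":[[0,0,0],[0,0,0],[0,0,0],[0,0,0],[0,0,0],[0,0,0],[0,0,0],[0,0,0],[0,0,0]]}'
python3 - <<'E'
from h import *
p=viewer.snapshot('top');w=cloud(p)
cv2.imwrite('pics/t3.png',cv2.resize(p['color'][110:270,260:460],None,fx=3.5,fy=3.5)[:,:,::-1])
rows([524,-146,92])
x,y,z=w[...,0],w[...,1],w[...,2]
for m in viewer.masks_of(p,'cover')[:1]:
    q=w[m['pixels']&(z>78)&(z<88)];print('cover',cv2.minAreaRect(q[:,:2].astype(np.float32)),np.percentile(q[:,1],[1,50,99]))
E
```

```text
time: 4.43
tcp_pos: [527.1, -142.1, 92.3]
orientation: [-14.1, 90.0, -103.5]
contact_force: [1.0, 0.5, 1.6]
width: 0.1
t 4.4833 tcp [ 527.  -142.1   92.2] F [-0.4  1.   0.8] w -0.0
axes(cols)
 [[-0.     1.     0.011]
 [-0.     0.011 -1.   ]
 [-1.    -0.     0.   ]]
dp [ 0.0002 -0.0031  0.0039]
cover ((566.7681884765625, -89.559326171875), (30.618961334228516, 90.76226806640625), 89.08525085449219) [-105.00629845  -86.49976738  -74.08934418]
```

View pics/t3.png

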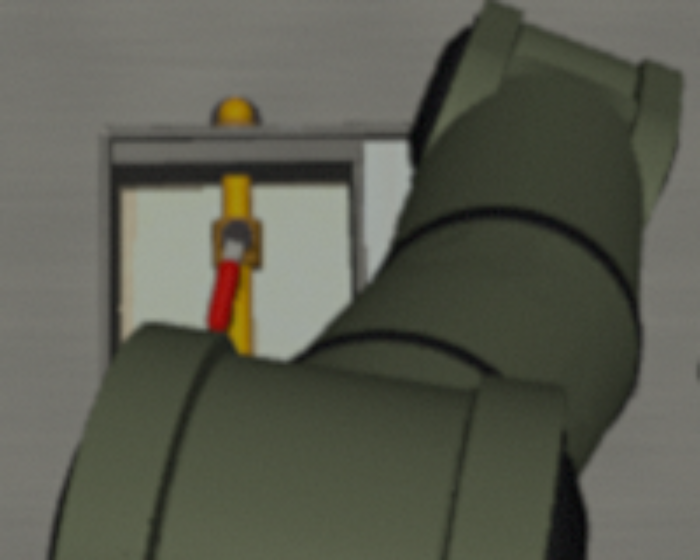

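```bash
python3 -m pendant '{"dp":[[0,0,0.0015],[0,0,0.003],[0,0,0.0045],[0,0,0.0055],[0,0,0.0055]],"delta_rot":[[0,0,0],[0,0,0],[0,0,0],[0,0,0],[0,0,0]]}'; python3 -m pendant '{"dp":[[0,0,0.001],[0,0,0.002],[0,0,0.002]],"delta_rot":[[0,0,0],[0,0,0],[0,0,0]]}'
```

```text
time: 4.95
tcp_pos: [527.1, -147.9, 92.3]
orientation: [1.0, 90.0, -88.4]
contact_force: [-1.0, 0.3, -0.7]
width: -0.0
time: 5.2
tcp_pos: [527.1, -149.8, 92.3]
orientation: [-30.8, 90.0, -120.1]
contact_force: [0.2, 0.9, -0.6]
width: 0.4
```

```bash
python3 -m pendant '{"dp":[[0,0,0.001],[0,0,0.002],[0,0,0.003],[0,0,0.003]],"delta_rot":[[0,0,0],[0,0,0],[0,0,0],[0,0,0]]}'; 
python3 - <<'E'
from h import *
p=viewer.snapshot('scene');w=cloud(p);z=w[...,2]
cv2.imwrite('pics/s4.png',cv2.resize(p['color'][100:300,180:420],None,fx=3,fy=3)[:,:,::-1])
rows([524,-146,92])
for m in viewer.masks_of(p,'cover')[:1]:
    q=w[m['pixels']&(z>78)&(z<88)];print('cover',cv2.minAreaRect(q[:,:2].astype(np.float32)),np.percentile(q[:,1],[1,50,99]))
E
```

```text
time: 5.53
tcp_pos: [527.1, -152.8, 92.3]
orientation: [5.0, 90.0, -84.4]
contact_force: [0.1, -0.3, -0.4]
width: 0.2
t 5.5833 tcp [ 527.2 -152.8   92.3] F [ 0.4  0.4 -0.1] w 0.2
axes(cols)
 [[ 0.     1.     0.011]
 [-0.     0.011 -1.   ]
 [-1.     0.     0.   ]]
dp [ 0.0003 -0.0031 -0.0068]
cover ((526.60888671875, -172.34524536132812), (174.88768005371094, 168.35836791992188), 0.7241443395614624) [-254.51166672 -188.5988909   -90.14546611]
```

View pics/s4.png

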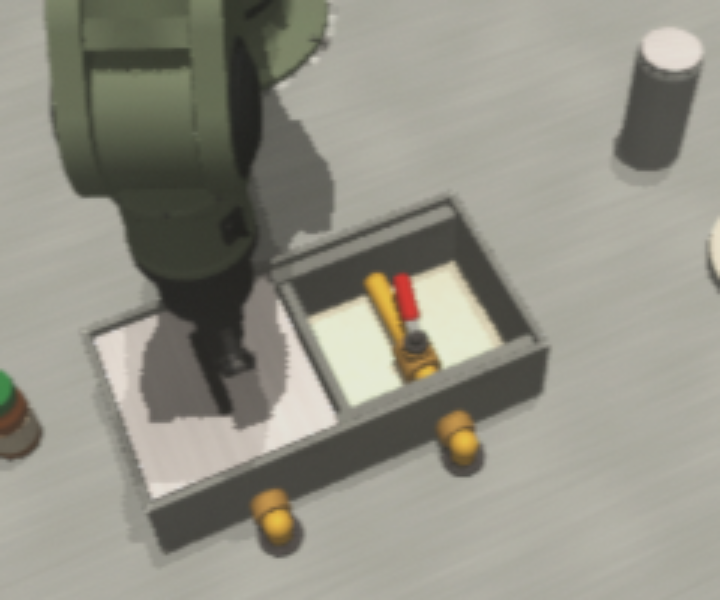

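```bash
python3 -m pendant '{"dp":[[0,0,0.001],[0,0,0.002],[0,0,0.002]],"delta_rot":[[0,0,0],[0,0,0],[0,0,0]]}';  python3 -m pendant '{"dp":[[0,0,0.001],[0,0,0.002],[0,0,0.002]],"delta_rot":[[0,0,0],[0,0,0],[0,0,0]]}'
```

```text
time: 5.88
tcp_pos: [527.0, -153.1, 92.3]
orientation: [-154.0, 89.9, 116.7]
contact_force: [-2.9, 10.3, 5.5]
width: 0.4
time: 6.13
tcp_pos: [527.0, -153.2, 92.3]
orientation: [-158.5, 89.7, 112.2]
contact_force: [-4.3, 21.8, 10.8]
width: 0.2
```

```bash
python3 -m pendant '{"dp":[[0,0,-0.012],[0,0,-0.02],[-0.04,0,-0.03],[-0.07,0,-0.05],[-0.07,0,-0.08],[-0.07,-0.01,-0.11],[-0.07,-0.02,-0.13],[-0.07,-0.027,-0.138],[-0.07,-0.027,-0.138],[-0.07,-0.027,-0.138]],"delta_rot":[[0,0,0],[0,0,0],[0,0,0],[0,0,0],[0,0,0],[0,0,0],[0,0,0],[0,0,0],[0,0,0],[0,0,0]]}'
python3 - <<'E'
from h import *
p=viewer.snapshot('scene');w=cloud(p);z=w[...,2]
cv2.imwrite('pics/s5.png',cv2.resize(p['color'][100:300,180:420],None,fx=3,fy=3)[:,:,::-1])
rows([500,-20,54])
c=p['color'].astype(int);x,y=w[...,0],w[...,1]
red=(c[...,0]>120)&(c[...,1]<70)&(c[...,2]<70)&(x>400)&(x<650)&(y<110)&(z>45)&(z<80)
print(red.sum(),w[red].mean(0),np.percentile(w[red],[2,98],axis=0),cv2.minAreaRect(w[red][:,:2].astype(np.float32)))
for m in viewer.masks_of(p,'cover')[:1]:
    q=w[m['pixels']&(z>78)&(z<88)];print('cover',cv2.minAreaRect(q[:,:2].astype(np.float32)),np.percentile(q[:,1],[1,50,99]),np.percentile(q[:,2],[2,98]))
E
```

```text
time: 6.97
tcp_pos: [498.9, -19.1, 162.5]
orientation: [55.7, 90.0, -33.6]
contact_force: [0.8, -0.8, 0.0]
width: -0.1
t 7.0167 tcp [499.1 -19.7 162.4] F [ 0.5  0.3 -0.5] w -0.2
axes(cols)
 [[ 0.001  1.     0.01 ]
 [-0.001  0.01  -1.   ]
 [-1.     0.001  0.001]]
dp [0.1084 0.0008 0.0003]
49 [509.08019976  24.03855743  68.05848413] [[483.59619798  14.59793416  64.28035184]
 [530.01219549  32.18628145  72.15048978]] ((506.8939208984375, 24.914825439453125), (10.146785736083984, 50.47454833984375), 75.97499084472656)
cover ((525.38232421875, -172.58795166015625), (179.9066162109375, 167.9515380859375), 0.5148458480834961) [-254.69286847 -178.73772029  -91.10388054] [80.89893762 87.43936632]
```

View pics/s5.png

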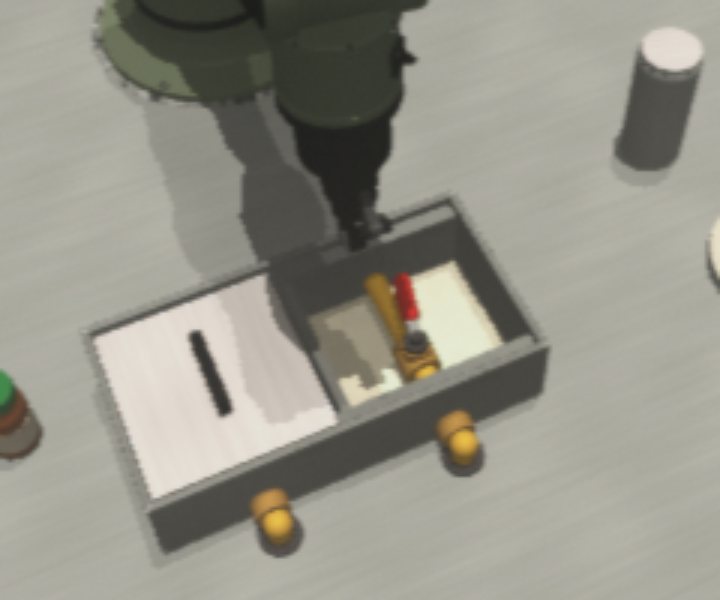

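```bash
python3 -m pendant '{"dp":[[0.03,0,0],[0.06,0,0],[0.085,0,0],[0.1,0,0],[0.108,0,0],[0.108,0,0],[0.108,0,0],[0.108,0,0]],"delta_rot":[[0,0,0],[0,0,0],[0,0,0],[0,0,0],[0,0,0],[0,0,0],[0,0,0],[0,0,0]]}'
python3 - <<'E'
from h import *
p=viewer.snapshot('scene')
cv2.imwrite('pics/s6.png',cv2.resize(p['color'][100:300,180:420],None,fx=3,fy=3)[:,:,::-1])
rows([494,5,54])
E
```

```text
time: 7.73
tcp_pos: [499.4, -19.2, 55.2]
orientation: [87.8, 89.9, -1.6]
contact_force: [0.3, 0.3, 0.9]
width: -0.2
t 7.7833 tcp [499.4 -19.   55.3] F [-0.2 -0.1  0.7] w 0.1
axes(cols)
 [[ 0.002  1.     0.011]
 [ 0.     0.011 -1.   ]
 [-1.     0.002 -0.   ]]
dp [ 0.0013 -0.0052 -0.0241]
```

View pics/s6.png

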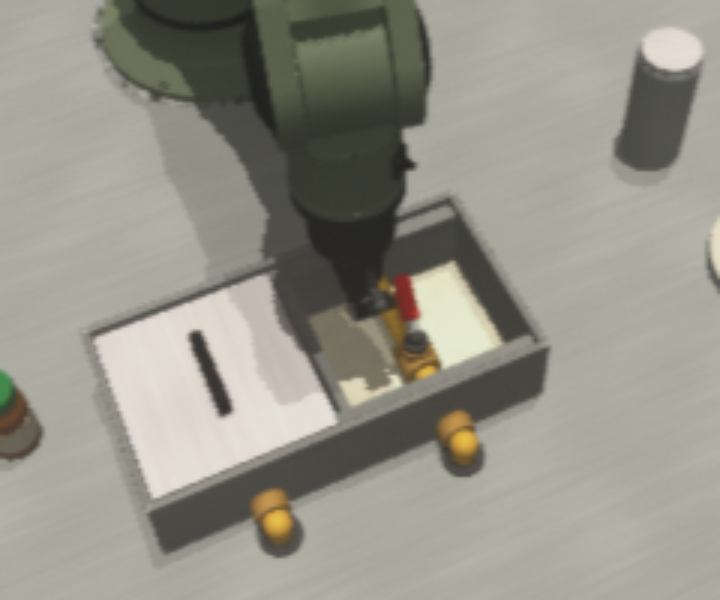

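```bash
python3 -m pendant '{"dp":[[0,-0.003,-0.012],[0,-0.005,-0.02],[0,-0.005,-0.026],[0,-0.006,-0.033],[0,-0.006,-0.039],[0,-0.005,-0.046],[0,-0.004,-0.052],[0,-0.002,-0.058],[0,0.001,-0.063],[0,0.004,-0.068],[0,0.008,-0.073],[0,0.008,-0.073]],"delta_rot":[[0,0,0],[0,0,0],[0,0,0],[0,0,0],[0,0,0],[0,0,0],[0,0,0],[0,0,0],[0,0,0],[0,0,0],[0,0,0],[0,0,0]]}'
python3 - <<'E'
from h import *
p=viewer.snapshot('scene')
cv2.imwrite('pics/s7.png',cv2.resize(p['color'][100:300,180:420],None,fx=3,fy=3)[:,:,::-1])
rows([527,66,54])
E
```

```text
time: 8.78
tcp_pos: [506.7, 55.6, 54.3]
orientation: [139.7, 90.0, 50.4]
contact_force: [-0.8, -0.2, 1.3]
width: -0.1
t 8.8333 tcp [506.3  55.   54.2] F [0.3 0.2 0.8] w -0.2
axes(cols)
 [[ 0.     1.     0.012]
 [ 0.     0.012 -1.   ]
 [-1.     0.    -0.   ]]
dp [ 0.0002  0.0208 -0.0107]
```

View pics/s7.png

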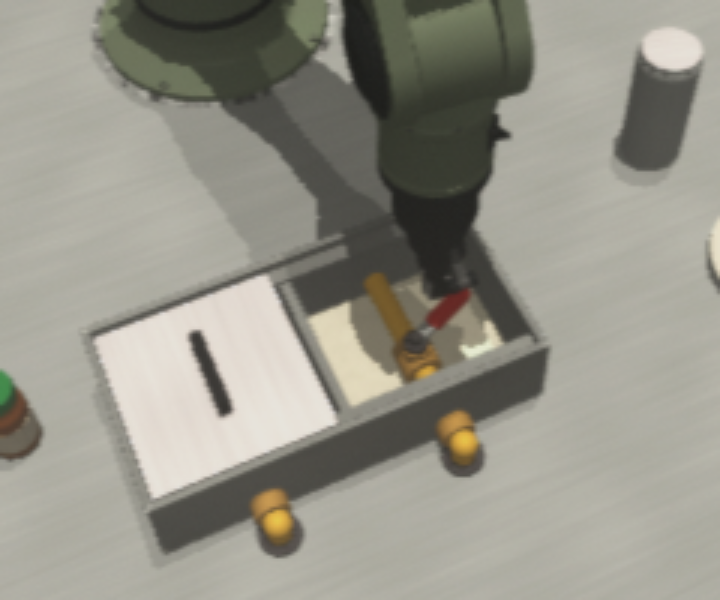

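```bash
python3 -m pendant '{"dp":[[0,0.004,-0.003],[0,0.008,-0.006],[0,0.013,-0.008],[0,0.017,-0.009],[0,0.02,-0.01],[0,0.023,-0.01],[0,0.023,-0.01]],"delta_rot":[[0,0,0],[0,0,0],[0,0,0],[0,0,0],[0,0,0],[0,0,0],[0,0,0]]}'; python3 -m pendant '{"dp":[[0,0.0015,0],[0,0.003,0],[0,0.003,0]],"delta_rot":[[0,0,0],[0,0,0],[0,0,0]]}'
```

```text
time: 9.42
tcp_pos: [528.7, 64.9, 54.2]
orientation: [-105.6, 89.9, 165.0]
contact_force: [-3.2, 2.3, 3.2]
width: 0.0
time: 9.67
tcp_pos: [529.3, 64.9, 54.0]
orientation: [-95.5, 89.7, 175.1]
contact_force: [-18.5, 2.2, 15.0]
width: -0.0
```

```bash
python3 -m pendant '{"dp":[[0,-0.008,0.001],[0,-0.02,0.002],[0,-0.025,0.003],[-0.04,-0.025,0.003],[-0.08,-0.025,0.003],[-0.12,-0.025,0.003],[-0.16,-0.025,-0.01],[-0.19,-0.03,-0.04],[-0.19,-0.04,-0.08],[-0.19,-0.06,-0.12],[-0.19,-0.07,-0.16],[-0.19,-0.08,-0.19]],"delta_rot":[[0,0,0],[0,0,0],[0,0,0],[0,0,0],[0,0,0],[0,0,0],[0,0,0],[0,0,0],[0,0,0],[0,0,0],[0,0,0],[0,0,0]]}'
python3 - <<'E'
from h import *
for n in ('scene','top'):
    p=viewer.snapshot(n);w=cloud(p);z=w[...,2]
    cv2.imwrite(f'pics/{n}8.png',cv2.resize(p['color'][100:300,180:460],None,fx=2.8,fy=2.8)[:,:,::-1])
    c=p['color'].astype(int);x,y=w[...,0],w[...,1]
    red=(c[...,0]>100)&(c[...,1]<70)&(c[...,2]<70)&(x>400)&(x<650)&(y<110)&(z>45)&(z<80)
    print(red.sum(),w[red].mean(0),np.percentile(w[red],[2,98],axis=0),cv2.minAreaRect(w[red][:,:2].astype(np.float32)))
    for t in ('cover','tumbler','plate','spice_jar'):
      for m in viewer.masks_of(p,t)[:1]:
        q=w[m['pixels']];print(t,m['bbox'],np.nanmedian(q,0).round())
      if t=='cover': q=q[(q[:,2]>78)&(q[:,2]<88)];print(cv2.minAreaRect(q[:,:2].astype(np.float32)))
E
```

```text
time: 10.67
tcp_pos: [448.8, 256.6, 244.9]
orientation: [146.8, 89.9, 57.5]
contact_force: [0.2, 0.7, -0.3]
width: 0.4
607 [ 505.15565153 -489.22646424   60.43985158] [[ 422.12354499 -588.05816521   55.75589874]
 [ 612.89914372   76.09676684   69.76738535]] ((512.5250244140625, -341.4375), (226.6350860595703, 848.7387084960938), 4.345759391784668)
cover [209.7, 190.1, 293.2, 268.8] [ 535. -176.   84.]
((526.4205322265625, -172.63290405273438), (184.00962829589844, 171.1224365234375), 0.14384177327156067)
tumbler [385.4, 108.9, 414.4, 157.7] [418. 346. 104.]
plate [418.1, 164.3, 464.7, 205.0] [585. 409.  10.]
spice_jar [167.6, 224.9, 190.0, 252.7] [ 472. -353.   67.]
112 [549.31763904  62.79518983  68.00241246] [[542.93134645  38.91350665  63.59800284]
 [557.08920127  86.50126906  72.87676141]] ((549.7363891601562, 63.63105773925781), (15.138208389282227, 50.67090606689453), 2.1496386528015137)
cover [368.2, 150.2, 440.9, 222.4] [ 524. -166.   84.]
((525.8908081054688, -168.21083068847656), (176.8873291015625, 168.60792541503906), 0.5841297507286072)
tumbler [458.8, 203.6, 489.9, 226.3] [ 453. -341.   86.]
spice_jar [459.5, 204.5, 486.7, 226.6] [ 453. -341.   87.]
```

View pics/scene8.png

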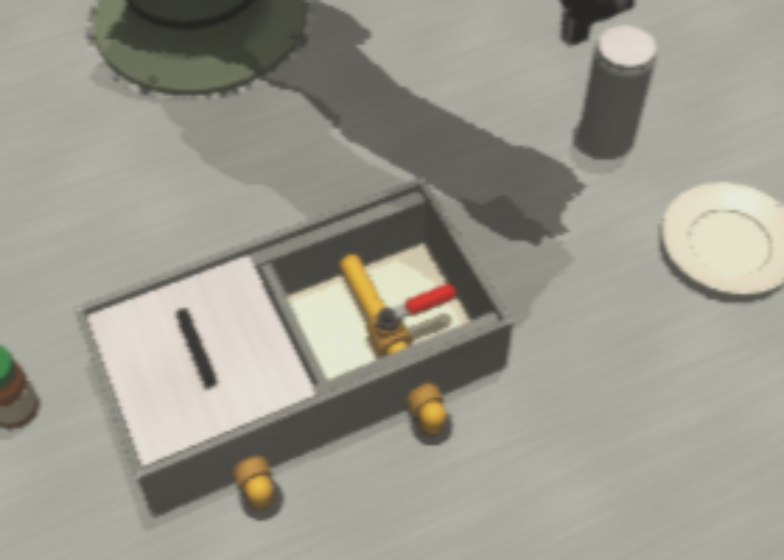

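View pics/top8.png

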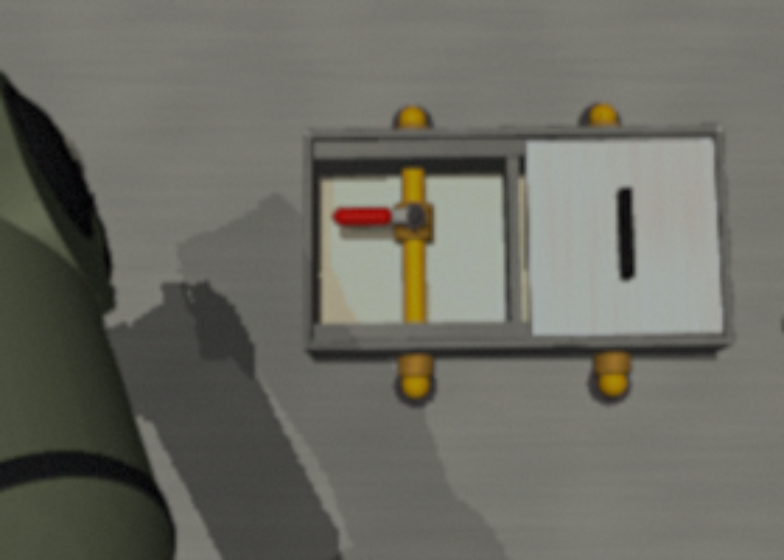

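```bash
python3 -m pendant '{"dp":[[0,0,0],[0,0,0],[0,0,0]],"delta_rot":[[0,0,0],[0,0,0],[0,0,0]]}'; python3 -c "
from plant import workorder;print(workorder.close_job())"
```

```text
time: 11.42
tcp_pos: [449.8, 253.4, 244.3]
orientation: [87.3, 90.0, -2.1]
contact_force: [0.2, 0.6, -0.6]
width: -0.2
the job is handed in; nothing more can be done
None
```

I slid the cover by its bar onto the far end stop, then pushed the red handle clockwise to its stop. I lifted the hand clear and handed the job in at about 11.4 s.

- **Cover:** it lies flat between the guides. The push force rose to about 22 N (y component) at the stop.
- **Red handle:** the last pictures show it pointing along the box's +y, at right angles to the pipe, within about 2° on the measured angle. The force rose to about 18 N (x component) at its stop.
- **Bystanders:** the tumbler, plate and jar read the same positions as at the start in the scene camera.
- **Hand:** it was about 245 mm above the table with no contact force.

**Checks that failed or disagreed:**
- **Camera offset:** the two cameras disagreed by about 4 mm along y, within roughly twice the stated calibration error.
- **Top camera:** in the last picture it took the jar for the tumbler and did not find the plate. I relied on the scene camera there.
- **Scene camera:** my colour mask for the red handle picked up other objects in that view. The handle angle therefore comes from the top view, and the scene picture agrees with it by eye.
- **Black handle:** it ended up under the cover, so I could not check it at the end. The fingers stayed above the cover on that side.

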